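# Hold a test plate in the light path of a polariscope

## Task

Check the clear test plate that has the round hole for strain in the bench polariscope: first turn the lamp knob on top of it clockwise to its stop, for full light, then take that plate out of the rack, lower it upright through the slot in the hood without forcing it, and finish holding it there, freely in the fingers, with its hole in the middle of the round viewing window. Do not let go of it, and leave the other two plates in the rack and the things on the bench where they are.

Things in the scene. Friction and masses are not known exactly. Their poses are not given: they have to be found in the camera images.
- polariscope: Bench polariscope, fixed, 215 mm deep (its x), 130 wide (y). Origin: centre of its underside; z up; x points from the viewing window to the lamp house. In front a white hood, top at 130 mm, with a round window 46 mm across in front and a slot on top; behind it the grey lamp house, top at 105 mm, with the knob. The hood is empty, floor at 20 mm: nothing in it carries a plate at the right height.
- slot_mouth (a point): Centre of the slot at the top of its black lips, 133 mm above the worktop (x -48, y 0 mm from the polariscope's origin). The slot is vertical, 10 mm wide along x, 44 mm long along y (2 mm wider, 4 mm longer than a plate) and 10 mm deep; above it the lips open outwards at 45 degrees by 4 mm on every side. Axes as the polariscope's.
- view_centre (a point): Point straight below slot_mouth at the height of the middle of the viewing window, 88 mm above the worktop and 45 mm below slot_mouth: the hole's centre belongs here. Axes as the polariscope's.
- lamp_knob (a joint): Angle of the lamp knob on top of the lamp house: 0 is off, grows clockwise seen from above, hard stop at 4.71 rad (full light). It starts 0.6 to 1.4 rad before that stop. Light friction (0.04 N m); it stays where it is left.
- lamp_knob_grip (a point): Point on the black knob's vertical axis at the height to grip, 142 mm above the worktop, 37 mm above the lamp house (x 48, y 0 mm from the polariscope's origin). On a 44 mm disc stands a bar 42 mm long, 14 wide, 30 high (top 7 mm above this point), to be pinched across its 14 mm from above. The point turns with the knob: its x axis runs along the bar, whose -x end has a white line.
- plate_rack: White block with the three plates standing in it, 56 mm (x) by 200 mm (y) by 30 mm high, fixed to the worktop; origin at the centre of its underside. Three slots in a row along its y, 65 mm apart, each 10 by 44 mm and 22 mm deep, their floors 8 mm above the worktop.
- plate_holed_mid (a point): Middle, half-way up, of the plate with the round hole: clear, upright in one of the rack's slots, 8 mm thick (its x), 40 wide (y), 155 high (z), 58 g. The 18 mm hole goes through its thickness, 50 mm above its lower edge. When the hole is at the window, the top 60 mm stand above the slot's lips: grip it across its thickness within its top 40 mm. Either face may look forward.
- hole_centre (a point): Centre of that plate's hole, 27.5 mm below plate_holed_mid. Axes as the plate's.
- plate_slit_mid (a point): Middle, half-way up, of the clear plate with a narrow upright slit (5 by 36 mm) in place of the hole; same size, in another slot of the rack. Stays there.
- plate_plain_mid (a point): Middle, half-way up, of the plain clear plate; same size, in another slot of the rack. Stays there.
- timer: White bench timer lying on the worktop, 60 x 66 x 18 mm; origin at the centre of its underside. Stays there.
- tape_roll: Roll of tape lying on the worktop, 65 mm across, 19 mm high; origin at the centre of its underside. Stays there.
- log_book: Dark blue hard-cover book lying on the worktop, 210 x 148 x 17 mm; origin at the centre of its underside. Stays there.
Things that resemble listed ones, but are neither listed nor needed, are in the scene too. What is shaped like the part that bears plate_holed_mid but blue or brown is not meant.

How it is judged (in metres and radians):
On the way, in this order (a step that is already met when the one before it is completed fails the run):
1. the lamp knob has been turned clockwise to its stop (value of joint lamp_knob above 4.62 rad), for 0.2 s.
2. the plate with the hole has been put through the slot from above (value of joint lamp_knob above 4.62 rad and horizontal distance between hole_centre and view_centre below 0.006 m and z of hole_centre in the frame of slot_mouth between -0.04 and 0.01 m), for 0.1 s.
At the end, for the whole second after the job is handed in: Lamp knob within 0.09 rad of its clockwise stop; the holed plate inside the slot, upright within 0.1 rad, its hole within 7 mm in height and 6 mm sideways of the window's middle; still, gripped by the fingers (over 1 N), clear of the hood's floor, pressing on the polariscope with under 15 N (value of joint lamp_knob above 4.62 rad and z of hole_centre in the frame of view_centre between -0.007 and 0.007 m and horizontal distance between hole_centre and view_centre below 0.006 m and angle between the z axis of hole_centre and the z axis of polariscope, either way round below 0.1 rad and contact force between the fingers and plate_holed above 1 N and contact force between plate_holed and polariscope below 15 N and linear speed of plate_holed below 0.02 m/s); the arm keeps its last pose, push and grip.
It fails at once if the plate is forced against the polariscope with more than 40 N (contact force between plate_holed and polariscope above 40 N).
It fails at once if one of the other two plates is moved by more than 25 mm (distance of any of plate_slit_mid, plate_plain_mid from where it was at the start of the episode above 0.025 m).
It fails at once if the timer, tape roll or log book is moved by more than 25 mm (distance of any of timer, tape_roll, log_book from where it was at the start of the episode above 0.025 m).
It also fails if it takes over 72 s, if anything falls off the work surface, if the arm or the gripper's body presses on something with over 40 N, if the wrist force passes 120 N, or if a joint passes its speed limit or range.

## Robot

A 6-joint arm with a two-finger parallel gripper is mounted at the origin on a cart in front of the work surface, level with it; the furniture and walls round the work are solid. World frame = base frame: x ahead of the robot, y to its left, z up, the work surface at z = 0. Lengths are in mm, angles in rad, forces in N, time in s.
With the tool pointing down it reaches from about 350 to 875 mm from the base axis. Payload 4.2 kg.
Tool frame: the origin (TCP) lies where the fingers leave the gripper's body, on its centre line; the fingertips stand 73 mm ahead of it and the grasp point (between the pads) lies 54 mm ahead of it; z points along the fingers, y is the direction in which the jaws open and shut (so a half turn about z gives the same grasp; the last joint's range is limited). The gripper opens to 85 mm and grips with 20 to 120 N. Pads are 22 mm wide; open, the fingers measure 114 mm over their backs; the gripper's body (76 mm by 85 mm) begins 54 mm behind the grasp point. The pads swing forward as they close: fully open they stand 13 mm farther back than shut.
Start: joints at [1.453, 0.385, 0.008, 0, -1.194, -0.259], TCP at [229.934, 581.145, 303.912] pointing down, gripper open.
Joint ranges: [-3.14, 3.14], [-1.21, 2.06], [-1.07, 1.41], [-3.16, 2.05], [-2.99, -0.16], [-3.1, 3.1]. Speed limits (rad/s): [2.79, 2.79, 3.14, 3.14, 3.14, 3.14].

## Interface

Orientations are given as a unit quaternion [x, y, z, w].
In Python, from bench import arm gives the robot as it stands.
- The arm moves only by the tool apply_moves, never from a script. Its argument "increments" is a list that holds one entry, the list of rows, each a list of 7 numbers: the shift along the tool's x, y, z scaled (see below), then the turn, a rotation vector about the tool's x, y, z scaled (see below), then the gripper's target within -1 to 1 (fully open at 1, half-way at 0, shut at -1). A call has 1 to 10 rows; each row is the pose to reach, as a shift and turn from the pose commanded when the call began, along the tool's axes at that moment; what a row does not reach only later rows make up. The controller multiplies each number of a shift by 100 mm and each number of a turn by 0.5 rad. A row lasts 1/10 s, in which the tool goes at most 50 mm and 8.59 degrees, less where a joint would pass 70% of its speed; a pose out of reach is approached as far as the arm can. A call with a number of a shift or a turn outside -1 to 1 is refused whole. A call with a gripper value outside its range is refused whole. The fingers move at their own pace and stop on an object; the grip force is fixed at half the most. Time passes only in rows, so rows that repeat a pose let the fingers close. It gives the time, the measured TCP pose, the force and the opening at its end, in the units of the state.
- arm.read_state(): the state, without advancing time (a new reading comes with each control period).
- arm.get_image(name): name is "scene" or "side" or "wrist"; returns a dict with "img" (480x640x3 uint8, red, green, blue), "fx", "fy", "cx", "cy" (pixels), "pose" (4x4, takes a point from camera to world coordinates). Camera axes: x right, y up, looking along -z (the intrinsics and any distortion apply to the point x, -y, -z); pixel columns grow to the right and rows downward; lengths in mm; the calibration is good to about 2 mm. A picture is of the moment at which its call begins. There is no depth.
- arm.job_done(): hands the job in, once; it reports no verdict.
Trained networks look in a picture, given as the dict that the camera call returned (one of the last four; its "shot" number tells which), for a name from the list of things; names that differ only in an ending like _2 or _b are one class to them, and where a whole thing is asked for, a point or a joint stands for the part that bears it (a point fixed in the world has none). Each returns a list of dicts, best first, with "conf" (0 to 1); they miss things now and then, are a little off and sometimes report something else, mostly with a low value. They report only what shows in the picture. A call takes as long as a camera call. They do not tell look-alikes from the thing itself.
- arm.outline_of(label, picture): "pixels" (480x640 bool, what is visible of it) and "box" ([centre column, centre row, width, height] in pixels, round what is visible of it).
- arm.mark_of(label, picture): "at" ([column, row] in pixels: a listed point, or the origin of a listed thing).
The state is a dict: "clock": time; "joints": joint angles; "joint_vel": joint speeds; "joint_efforts": joint torques, N m; "position": TCP position; "ee_rot": TCP orientation; "contact_force": force on the tool from outside, world axes, zero at the start; "wrist_torque": the same for the moment, N m; "gripper_width": finger opening in mm.
Only numpy, scipy, OpenCV 4.12 (cv2) and the standard library are available. Lean on these libraries where they do the work, as an engineer would, in place of code of your own. Each camera call takes 0.05 s, during which the arm holds its last target.

## Working session

There is one attempt and no reset: what is moved stays moved. The work goes in short steps, Python scripts to look and compute and a tool call to move; the robot and the scene stay as the last step left them, time stands still between calls to the robot, and variables do not carry over. Pictures are saved under pics/ and viewed, and the job is handed in when it is done.

Besides the shell and the picture viewer there is one more tool, called after ">>>" by a JSON object that holds its "method" and its "body", one argument or row to a line. apply_moves: Moves the arm, as the interface text tells. Shifts and turns lie within -1 to 1; 1 stands for 100 mm of shift or 0.5 rad of turn. Its arguments: {"type":"object","properties":{"increments":{"type":"array"}},"required":["increments"]}

```bash
ls; mkdir -p pics
cat > h.py <<'E'
import numpy as np,cv2,pickle
from bench import arm
from scipy.spatial.transform import Rotation as R
def snap(n,f):
    p=arm.get_image(n); cv2.imwrite('pics/'+f,p['img'][:,:,::-1]); pickle.dump(p,open('pics/'+f+'.pkl','wb')); return p
def ray(p,uv):
    d=np.array([(uv[0]-p['cx'])/p['fx'],-(uv[1]-p['cy'])/p['fy'],-1.0]); P=np.array(p['pose']); d=P[:3,:3]@d; return P[:3,3],d/np.linalg.norm(d)
def atz(p,uv,z):
    o,d=ray(p,uv); return o+d*(z-o[2])/d[2]
def tri(l):
    A=np.zeros((3,3));b=np.zeros(3)
    for p,uv in l:
        o,d=ray(p,uv);M=np.eye(3)-np.outer(d,d);A+=M;b+=M@o
    x=np.linalg.solve(A,b); return x,[float(np.linalg.norm(np.cross(x-ray(p,uv)[0],ray(p,uv)[1]))) for p,uv in l]
def proj(p,X):
    P=np.array(p['pose']);c=P[:3,:3].T@(np.array(X)-P[:3,3]);return p['cx']+p['fx']*c[0]/-c[2],p['cy']-p['fy']*c[1]/-c[2]
E
python3 - <<'E'
from h import *
for n in ['scene','side','wrist']:
    p=snap(n,n+'0.png'); print(n,p['fx'],p['cx'],p['cy'],np.round(p['pose'],3).tolist(),[k for k in p])
    for l in ['polariscope','slot_mouth','view_centre','lamp_knob_grip','plate_holed_mid','hole_centre','plate_slit_mid','plate_plain_mid','plate_rack']:
        print(l,[(np.round(m['at'],1).tolist(),round(m['conf'],2)) for m in arm.mark_of(l,p)])
print(arm.read_state())
E
```

```text
pics
scene 565.8513336184486 328.29037801789576 242.16867338914864 [[0.601, 0.37, -0.709, -527.73], [-0.8, 0.266, -0.539, -854.655], [-0.011, 0.89, 0.455, 759.718], [0.0, 0.0, 0.0, 1.0]] ['img', 'fx', 'fy', 'cx', 'cy', 'pose', 'shot']
polariscope [([359.0, 269.3], 0.8), ([345.2, 245.9], 0.24)]
slot_mouth [([346.4, 233.7], 0.57)]
view_centre []
lamp_knob_grip [([366.1, 216.4], 0.83), ([345.8, 233.9], 0.64), ([256.7, 226.3], 0.45)]
plate_holed_mid [([257.4, 227.7], 0.97), ([236.8, 238.6], 0.81), ([306.1, 221.1], 0.75), ([277.6, 214.1], 0.56)]
hole_centre [([306.1, 225.0], 0.82), ([259.3, 234.5], 0.7), ([233.5, 246.4], 0.58), ([276.2, 221.0], 0.5)]
plate_slit_mid [([275.5, 231.0], 0.83)]
plate_plain_mid [([243.1, 216.5], 0.87)]
plate_rack [([260.9, 255.1], 0.64)]
side 468.981215942162 322.780766522264 236.29900766484315 [[-0.999, 0.011, -0.043, 428.351], [-0.043, -0.522, 0.852, 1011.438], [-0.013, 0.853, 0.522, 800.479], [0.0, 0.0, 0.0, 1.0]] ['img', 'fx', 'fy', 'cx', 'cy', 'pose', 'shot']
polariscope [([293.1, 268.0], 0.72)]
slot_mouth []
view_centre [([306.8, 243.6], 0.61)]
lamp_knob_
[... 791 characters left out ...]
: array([ 1.45262585e+00,  3.84700890e-01,  7.90630028e-03,  8.78674294e-07,
       -1.19397535e+00, -2.58623849e-01]), 'joint_vel': array([-8.78932831e-04,  3.68235309e-05,  2.12786114e-03,  5.73759719e-04,
       -5.02395610e-04, -6.88218772e-04]), 'joint_efforts': array([-7.04085214e-04, -3.92078769e+01,  1.88614315e+01,  4.19071332e+00,
       -3.45603466e-04, -5.60662386e-06]), 'position': array([229.91980929, 581.15943828, 303.91414005]), 'ee_rot': array([ 9.82305714e-01, -1.87284500e-01, -5.18209772e-07, -1.31888401e-05]), 'contact_force': array([-0.33110374, -0.15004099,  0.61764887]), 'wrist_torque': array([ 0.03377362,  0.01988639, -0.00515294]), 'gripper_width': 85.35094541100243}
```

View pics/scene0.png

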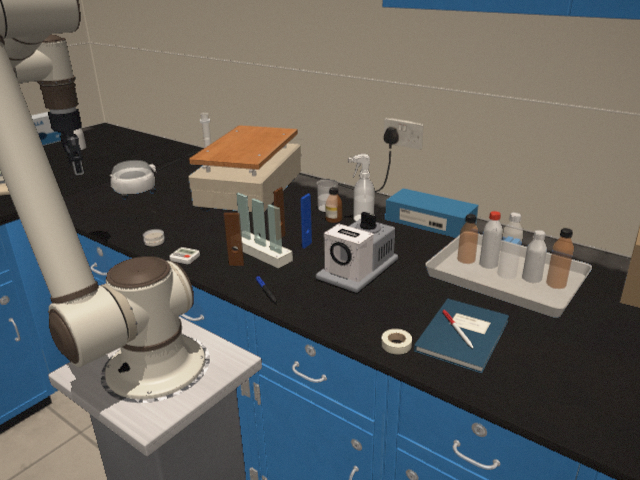

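View pics/side0.png

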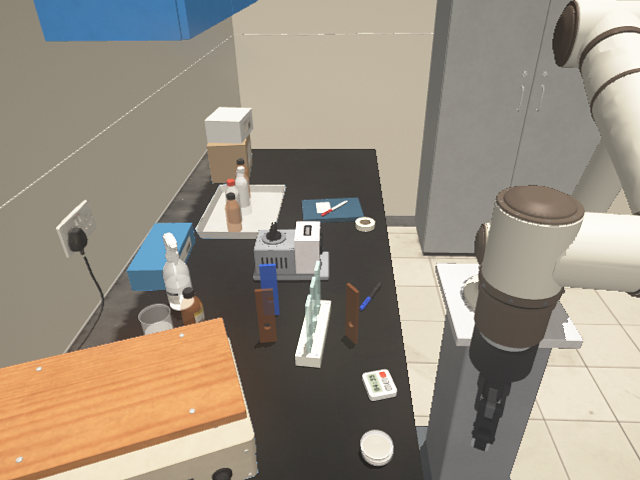

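Run:
```python
import cv2
a=cv2.imread('pics/scene0.png')[180:300,215:415]; cv2.imwrite('pics/scene0c.png',cv2.resize(a,(800,480),interpolation=cv2.INTER_CUBIC))
a=cv2.imread('pics/side0.png')[200:360,240:390]; cv2.imwrite('pics/side0c.png',cv2.resize(a,(562,600),interpolation=cv2.INTER_CUBIC))
```

```text
(no output)
```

View pics/scene0c.png

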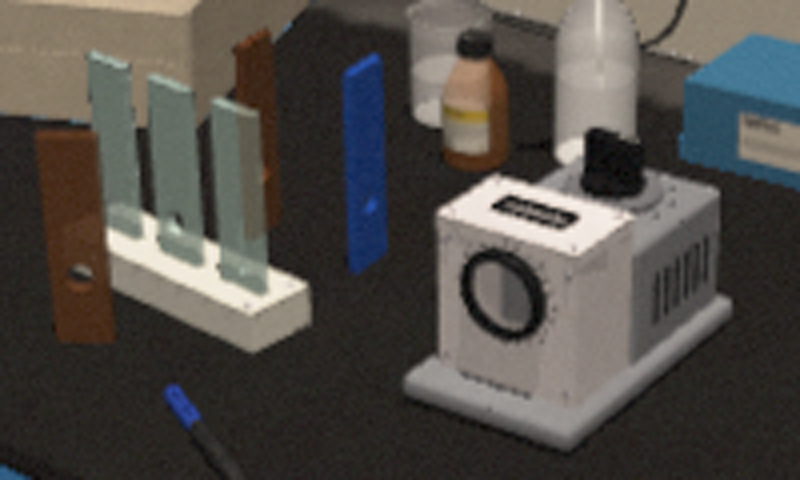

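View pics/side0c.png

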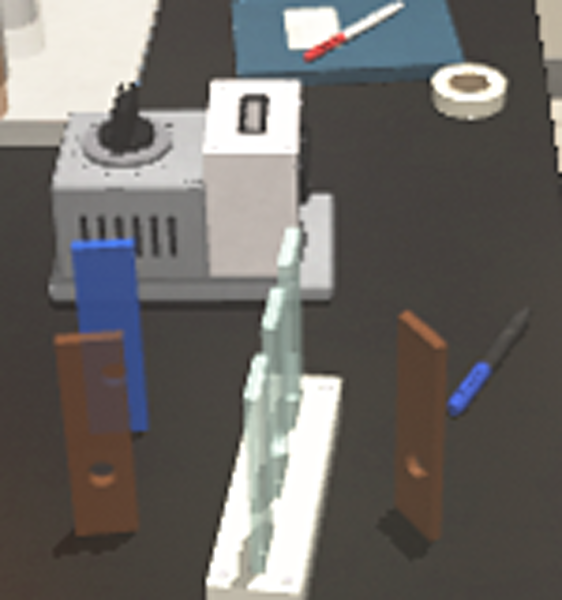

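The plates standing around are: clear plates in the rack at scene (243,216), (259,222), (275,230); look-alike brown at (234,238) and (280,213), and blue at (306,221). The middle clear plate shows a dark round spot at (259,235). I'll check this close up with the wrist camera.

Run:
```python
from h import *
p=pickle.load(open('pics/scene0.png.pkl','rb')); s=pickle.load(open('pics/side0.png.pkl','rb'))
c=lambda u,v:(215+u/4,180+v/4)
k=562/150
d=lambda u,v:(240+u/k,200+v/k)
for n,uv in dict(fl=(438,212),bl=(498,175),br=(632,232),fr=(571,255),slotc=(537,212)).items(): print('hood',n,atz(p,c(*uv),130).round(1))
for n,uv in dict(bl=(212,80),fl=(297,80),fr=(300,151),br=(206,151),slot=(255,113)).items(): print('hood side',n,atz(s,d(*uv),130).round(1))
print('knob',atz(p,c(613,165),145).round(1), atz(s,d(126,105),140).round(1), tri([(p,(366.1,216.4)),(s,(271.4,227.1))]))
# plates: top centres
for n,uv in dict(A=(111,60),B=(172,82),C=(236,105)).items(): print(n,atz(p,c(*uv),163).round(1))
for n,uv in dict(A=(257,362),B=(274,295),C=(290,235)).items(): print('s',n,atz(s,d(*uv),163).round(1))
for n,uv in dict(l=(110,232),f=(252,330),r=(310,290)).items(): print('rack',n,atz(p,c(*uv),30).round(1))
for n,uv in dict(l=(210,585),r=(298,590),f=(303,377),g=(340,380)).items(): print('rack s',n,atz(s,d(*uv),30).round(1))
```

```text
hood fl [488.7 -71.  130. ]
hood bl [555.1 -69.6 130. ]
hood br [ 536.4 -185.6  130. ]
hood fr [ 488.6 -172.5  130. ]
hood slotc [ 525.1 -121.7  130. ]
hood side bl [ 563.5 -164.7  130. ]
hood side fl [ 497.8 -166.   130. ]
hood side fr [490.6 -62.6 130. ]
hood side br [558.5 -61.1 130. ]
hood side slot [ 526.8 -115.5  130. ]
knob [ 584.6 -139.5  145. ] [ 622.2 -108.4  140. ] (array([ 625.99575746, -108.7075119 ,  138.84299511]), [4.2126711678803686, 4.212671167880404])
A [493.7 217.9 163. ]
B [489.5 156.1 163. ]
C [485.5  94.4 163. ]
s A [501.3 219.8 163. ]
s B [495.4 155.4 163. ]
s C [489.   91.4 163. ]
rack l [486. 226.  30.]
rack f [436.7  46.2  30. ]
rack r [502.4  51.4  30. ]
rack s l [530.  264.6  30. ]
rack s r [477.6 267.1  30. ]
rack s f [483.8  70.1  30. ]
rack s g [458.3  72.7  30. ]
```

```bash
cat >> h.py <<'E'
def Rdown(yaw):  # tool z down, tool x at world yaw
    x=np.array([np.cos(yaw),np.sin(yaw),0]);z=np.array([0,0,-1.]);y=np.cross(z,x);return np.stack([x,y,z],1)
def plan(tgt,yaw=None,st=None):
    st=st or arm.read_state(); R0=R.from_quat(st['ee_rot']).as_matrix()
    s=R0.T@(np.array(tgt)-st['position'])/100
    t=np.zeros(3) if yaw is None else R.from_matrix(R0.T@Rdown(yaw)).as_rotvec()/0.5
    return s.round(3),t.round(3)
def info():
    st=arm.read_state();R0=R.from_quat(st['ee_rot']).as_matrix()
    print('t',round(st['clock'],2),'pos',st['position'].round(1),'yaw',round(np.arctan2(R0[1,0],R0[0,0]),3),'tilt',R0[:,2].round(3),'q',st['joints'].round(2),'F',st['contact_force'].round(1),'M',st['wrist_torque'].round(2),'w',round(st['gripper_width'],1))
E
python3 - <<'E'
from h import *
info()
for t in [(245,500,304),(290,300,304),(400,200,304),(560,150,304)]: print(t,plan(t))
E
```

```text
t 1.5 pos [229.9 581.2 303.9] yaw -0.377 tilt [ 0.  0. -1.] q [ 1.45  0.38  0.01  0.   -1.19 -0.26] F [-0.3 -0.2  0.6] M [ 0.03  0.02 -0.01] w 85.4
(245, 500, 304) (array([ 0.439,  0.699, -0.001]), array([0., 0., 0.]))
(290, 300, 304) (array([ 1.593e+00,  2.393e+00, -1.000e-03]), array([0., 0., 0.]))
(400, 200, 304) (array([ 2.984e+00,  2.918e+00, -1.000e-03]), array([0., 0., 0.]))
(560, 150, 304) (array([ 4.656e+00,  2.795e+00, -1.000e-03]), array([0., 0., 0.]))
```

>>> {"method": "apply_moves", "body": {
  "increments": [
    [[0.3,0.5,0,0,0,0,1],[0.6,1,0,0,0,0,1],[0.6,1,0,0,0,0,1]]
  ]
}}

```text
clock: 1.8
position: [249.1, 462.2, 303.9]
ee_rot: [0.982, -0.188, -0.0, 0.001]
contact_force: [-0.2, 0.8, 0.4]
gripper_width: 85.3
```

>>> {"method": "apply_moves", "body": {
  "increments": [
    [[0.3,0.5,0,0,0,0,1],[0.6,1,0,0,0,0,1],[0.6,1,0,0,0,0,1]]
  ]
}}

```text
clock: 2.1
position: [267.8, 347.1, 304.0]
ee_rot: [0.982, -0.188, -0.0, 0.0]
contact_force: [0.5, 1.1, 1.1]
gripper_width: 85.4
```

>>> {"method": "apply_moves", "body": {
  "increments": [
    [[0.5,0.2,0,0,0,0,1],[1,0.3,0,0,0,0,1],[1,0.3,0,0,0,0,1]]
  ]
}}

```text
clock: 2.4
position: [352.7, 284.2, 304.3]
ee_rot: [0.982, -0.19, 0.001, -0.0]
contact_force: [-0.7, -0.1, 0.0]
gripper_width: 85.5
```

>>> {"method": "apply_moves", "body": {
  "increments": [
    [[0.5,0.1,0,0,0,0,1],[1,0.2,0,0,0,0,1],[1,0.2,0,0,0,0,1]]
  ]
}}

```text
clock: 2.7
position: [438.9, 229.2, 303.6]
ee_rot: [0.982, -0.19, 0.0, 0.0]
contact_force: [-0.6, 0.1, -0.7]
gripper_width: 85.5
```

>>> {"method": "apply_moves", "body": {
  "increments": [
    [[0.5,0.1,0,0,0,0,1],[1,0.2,0,0,0,0,1],[1,0.2,0,0,0,0,1],[1,0.2,0,0,0,0,1]]
  ]
}}

```text
clock: 3.1
position: [521.5, 175.5, 303.2]
ee_rot: [0.982, -0.188, -0.001, 0.0]
contact_force: [-0.1, 0.4, -0.5]
gripper_width: 85.5
```

Run:
```python
from h import *
info(); p=snap('wrist','w1.png')
for l in ['hole_centre','lamp_knob_grip','slot_mouth','plate_slit_mid','plate_plain_mid']:
        print(l,[(np.round(m['at'],1).tolist(),round(m['conf'],2)) for m in arm.mark_of(l,p)])
```

```text
t 3.1 pos [521.5 175.5 303.2] yaw -0.379 tilt [-0.001 -0.    -1.   ] q [ 0.62  0.26 -0.18 -0.   -1.14  0.57] F [-0.1  0.4 -0.5] M [0.02 0.05 0.  ] w 85.5
hole_centre [([362.6, 327.0], 0.87), ([268.4, 131.5], 0.8), ([375.9, 76.3], 0.77), ([342.6, 242.0], 0.57)]
lamp_knob_grip []
slot_mouth []
plate_slit_mid [([420.4, 228.7], 0.57)]
plate_plain_mid [([265.8, 272.3], 0.67), ([339.0, 251.0], 0.44)]
```

View pics/w1.png

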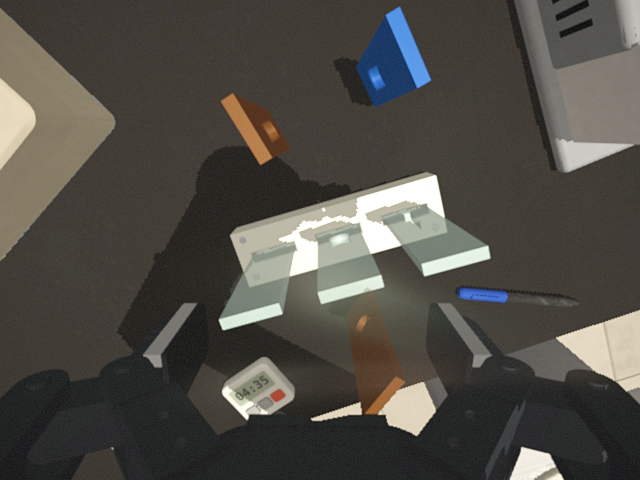

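Run:
```python
import cv2
a=cv2.imread('pics/w1.png')[160:340,210:500]; cv2.imwrite('pics/w1c.png',cv2.resize(a,(800,496),interpolation=cv2.INTER_CUBIC))
```

```text
(no output)
```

View pics/w1c.png

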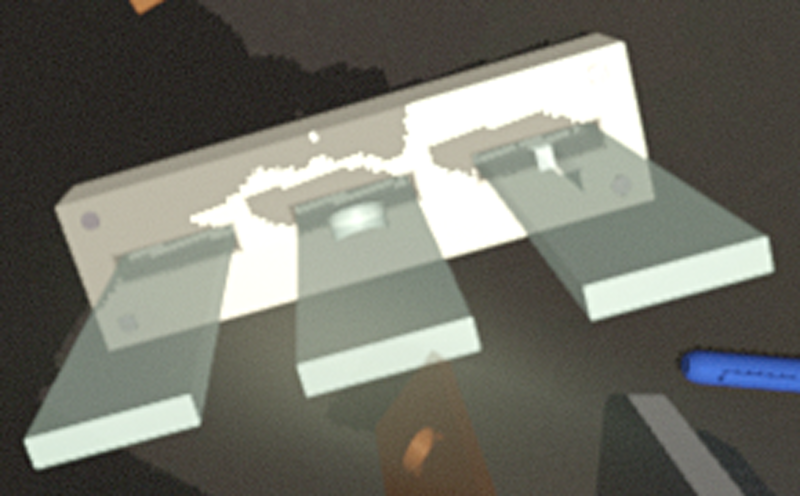

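Confirmed close up: the middle plate bears the round hole at wrist (339,240), the right one the slit (412,215), and the left one is plain.

Run:
```python
from h import *
p=pickle.load(open('pics/w1.png.pkl','rb'));k=800/290
c=lambda u,v:(210+u/k,160+v/k)
P=[atz(p,c(*q),163)[:2] for q in [(298,368),(472,318),(480,348),(308,396)]]
print(np.round(P,1), np.mean(P,0).round(1), np.linalg.norm(P[1]-P[0]),np.linalg.norm(P[2]-P[1]), 'yaw of width',np.arctan2(*(P[0]-P[1])[::-1]),np.arctan2(*(P[3]-P[2])[::-1]))
print('hole z58',atz(p,(339,240),58))
C=[atz(p,c(*q),30)[:2] for q in [(55,207),(110,350),(655,200),(625,42)]]
print('rack',np.round(C,1),np.mean(C,0).round(1),np.linalg.norm(C[1]-C[0]),np.linalg.norm(C[2]-C[1]),np.arctan2(*(C[1]-C[2])[::-1]),np.arctan2(*(C[0]-C[3])[::-1]))
print(plan((560,-20,330)),plan((560,-110,330)))
```

```text
[[498.9 183.3]
 [495.8 143.3]
 [488.4 144. ]
 [491.7 183.8]] [493.7 163.6] 40.161004395452835 7.440140717848488 yaw of width 1.4936857267166521 1.4880007406789144
hole z58 [496.02028384 164.14233079  58.        ]
rack [[531.4 261. ]
 [475.4 265.6]
 [456.5  66.3]
 [512.6  60.4]] [494.  163.3] 56.15068446012581 200.1461418217787 1.4761249262637621 1.477462902867842
(array([ 1.089,  1.683, -0.257]), array([0., 0., 0.])) (array([ 1.418,  2.521, -0.258]), array([0., 0., 0.]))
```

>>> {"method": "apply_moves", "body": {
  "increments": [
    [[0.25,0.5,-0.1,0,0,0,1],[0.5,0.9,-0.2,0,0,0,1],[0.5,0.9,-0.2,0,0,0,1]]
  ]
}}

```text
clock: 3.7
position: [534.6, 70.7, 325.8]
ee_rot: [0.982, -0.189, 0.001, -0.0]
contact_force: [-0.4, 0.3, -0.2]
gripper_width: 85.4
```

>>> {"method": "apply_moves", "body": {
  "increments": [
    [[0.25,0.5,-0.1,0,0,0,1],[0.5,0.9,-0.1,0,0,0,1],[0.5,0.9,-0.1,0,0,0,1]]
  ]
}}

```text
clock: 4.0
position: [547.9, -31.7, 334.4]
ee_rot: [0.982, -0.189, 0.0, 0.0]
contact_force: [-0.3, -0.5, -0.6]
gripper_width: 85.4
```

>>> {"method": "apply_moves", "body": {
  "increments": [
    [[0.4,0.5,0,0,0,0,1],[0.4,0.7,0,0,0,0,1],[0.4,0.7,0,0,0,0,1],[0.4,0.7,0,0,0,0,1]]
  ]
}}

```text
clock: 4.4
position: [559.2, -108.0, 333.8]
ee_rot: [0.982, -0.187, -0.0, -0.0]
contact_force: [0.4, 0.7, 0.3]
gripper_width: 85.2
```

Run:
```python
from h import *
info(); p=snap('wrist','w2.png')
for l in ['lamp_knob_grip','slot_mouth','polariscope']:
        print(l,[(np.round(m['at'],1).tolist(),round(m['conf'],2)) for m in arm.mark_of(l,p)])
```

```text
t 4.4 pos [ 559.2 -108.   333.8] yaw -0.377 tilt [-0.  0. -1.] q [ 0.09  0.27 -0.08 -0.   -1.22  1.1 ] F [0.4 0.7 0.3] M [-0.    0.02  0.03] w 85.2
lamp_knob_grip [([289.5, 147.5], 0.56)]
slot_mouth [([345.2, 263.1], 0.71), ([335.9, 246.0], 0.17)]
polariscope [([315.6, 182.7], 0.88)]
```

View pics/w2.png

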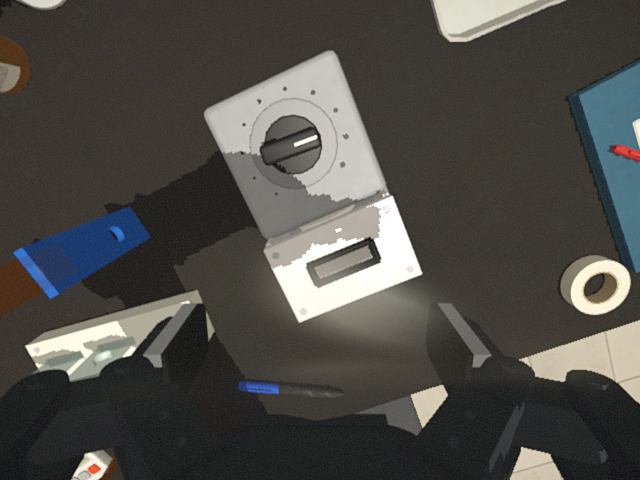

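Run:
```python
import cv2
a=cv2.imread('pics/w2.png')
cv2.imwrite('pics/w2k.png',cv2.resize(a[80:200,220:380],(800,600),interpolation=cv2.INTER_CUBIC))
cv2.imwrite('pics/w2s.png',cv2.resize(a[190:325,260:430],(755,600),interpolation=cv2.INTER_CUBIC))
```

```text
(no output)
```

View pics/w2k.png

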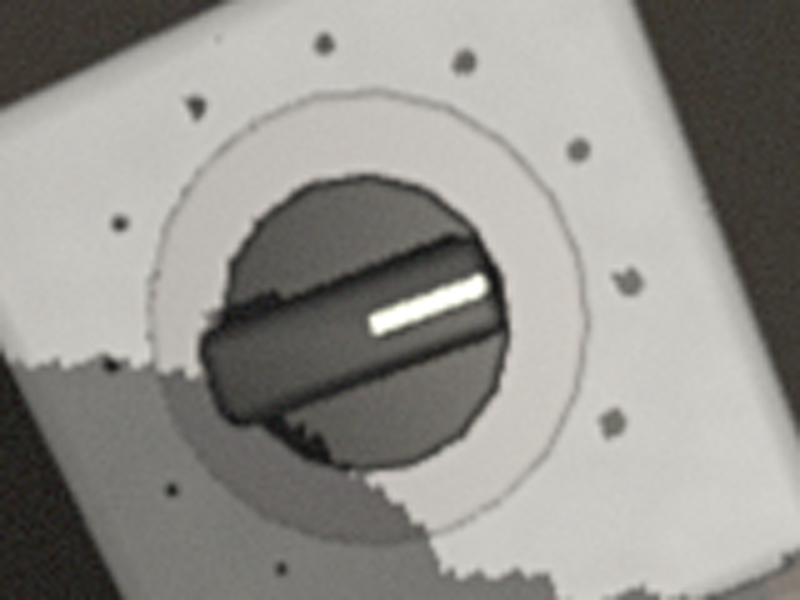

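View pics/w2s.png

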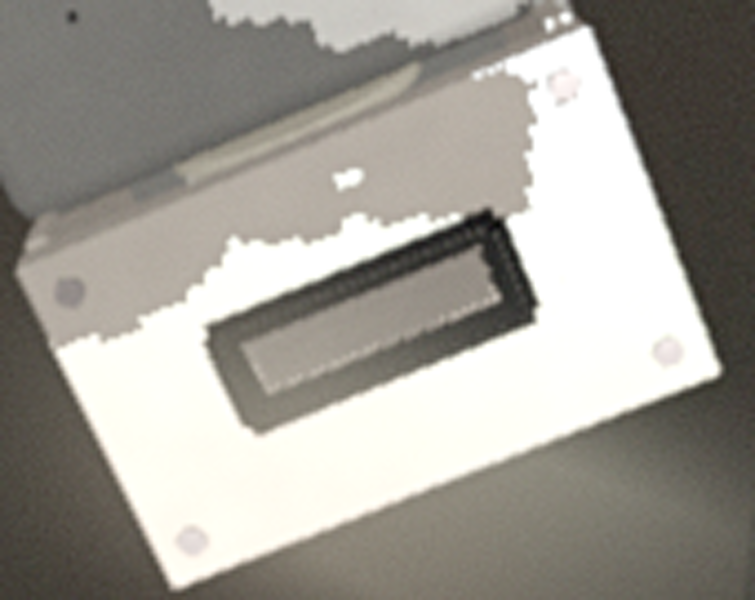

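Run:
```python
from h import *
p=pickle.load(open('pics/w2.png.pkl','rb'))
c=lambda u,v:(220+u/5,80+v/5)
k=755/170; d=lambda u,v:(260+u/k,190+v/k)
B=[atz(p,c(*q),149)[:2] for q in [(205,350),(240,420),(500,330),(463,238)]]
print('bar top',np.round(B,1),np.mean(B,0).round(1))
e1=np.mean([B[0],B[1]],0);e2=np.mean([B[2],B[3]],0);print('len',np.linalg.norm(e2-e1),'w',np.linalg.norm(B[3]-B[2]),np.linalg.norm(B[0]-B[1]),'dir to white',np.arctan2(*(e2-e1)[::-1]),[np.arctan2(*(v)[::-1]) for v in (B[2]-B[1],B[3]-B[0])])
l=[atz(p,c(*q),149)[:2] for q in [(372,324),(485,285)]];print('line dir',np.arctan2(*(l[1]-l[0])[::-1]))
disc=[atz(p,c(*q),z)[:2].round(1) for q,z in [((367,320),119),((370,318),105)]];print('disc',disc)
D=np.array([atz(p,c(*q),105)[:2] for q in [(281,570),(172,490),(111,365),(120,222),(196,105),(324,43),(464,61),(579,150),(629,282),(613,423)]])
A=np.c_[2*D,np.ones(10)];s=np.linalg.lstsq(A,(D**2).sum(1),rcond=None)[0];cc=s[:2];print('dots centre',cc,'r',np.sqrt(s[2]+cc@cc),'ang',np.unwrap(np.arctan2(*(D-cc).T[::-1])).round(3))
H=[atz(p,d(*q),130)[:2] for q in [(18,270),(173,588),(720,373),(590,27)]]
print('hood',np.round(H,1),np.mean(H,0).round(1),[np.linalg.norm(H[i]-H[i-1]).round(1) for i in range(4)], [np.arctan2(*(v)[::-1]).round(3) for v in (H[0]-H[1],H[3]-H[2],H[0]-H[3],H[1]-H[2])])
S=[atz(p,d(*q),133)[:2] for q in [(208,328),(258,434),(537,305),(490,212)]]
print('lips',np.round(S,1),np.mean(S,0).round(1),[np.linalg.norm(S[i]-S[i-1]).round(1) for i in range(4)], [np.arctan2(*(v)[::-1]).round(3) for v in (S[0]-S[1],S[3]-S[2],S[0]-S[3],S[1]-S[2])])
```

```text
bar top [[ 629.   -95.7]
 [ 618.8  -96.4]
 [ 616.8 -133.4]
 [ 629.6 -133.2]] [ 623.6 -114.7]
len 37.221264711716955 w 12.717673840045165 10.172099398716837 dir to white -1.590091221538968 [np.float64(-1.6248041181979747), np.float64(-1.5557261090234893)]
line dir -1.6278880439783538
disc [array([ 624.6, -115.4]), array([ 624.7, -115. ])]
dots centre [ 623.88307274 -114.56744803] r 41.1880425593195 ang [ 2.393  1.869  1.344  0.813  0.297 -0.229 -0.748 -1.278 -1.793 -2.325]
hood [[ 559.   -64.1]
 [ 492.   -65.7]
 [ 495.4 -172.4]
 [ 562.7 -170.4]] [ 527.3 -118.2] [np.float64(106.4), np.float64(67.0), np.float64(106.7), np.float64(67.3)] [np.float64(0.025), np.float64(0.029), np.float64(1.606), np.float64(1.603)]
lips [[ 537.8  -91.4]
 [ 516.   -92.2]
 [ 520.7 -146.1]
 [ 539.5 -144.1]] [ 528.5 -118.4] [np.float64(52.7), np.float64(21.8), np.float64(54.2), np.float64(19.0)] [np.float64(0.035), np.float64(0.107), np.float64(1.603), np.float64(1.656)]
```

Run:
```python
from h import *
print(plan((624.2,-115,290),-1.61))
```

```text
(array([ 0.632, -0.164,  0.441]), array([-1.00e-03,  0.00e+00,  2.47e+00]))
```

>>> {"method": "apply_moves", "body": {
  "increments": [
    [[0.3,-0.1,0.2,0,0,0.29,0],[0.63,-0.16,0.44,0,0,0.58,0],[0.63,-0.16,0.44,0,0,0.87,0],[0.63,-0.16,0.44,0,0,1.0,0]]
  ]
}}

```text
clock: 5.0
position: [624.4, -115.6, 287.5]
ee_rot: [0.905, -0.426, -0.002, 0.001]
contact_force: [-1.0, -0.3, 0.1]
gripper_width: 42.9
```

>>> {"method": "apply_moves", "body": {
  "increments": [
    [[0,0,0,0,0,0.29,0],[0,0,0,0,0,0.58,0],[0,0,0,0,0,0.87,0],[0,0,0,0,0,1.0,0]]
  ]
}}

```text
clock: 5.4
position: [623.9, -115.5, 289.9]
ee_rot: [0.772, -0.636, -0.0, -0.0]
contact_force: [-0.1, -0.3, -0.2]
gripper_width: 43.0
```

>>> {"method": "apply_moves", "body": {
  "increments": [
    [[0,0,0,0,0,0.29,0],[0,0,0,0,0,0.47,0],[0,0,0,0,0,0.47,0],[0,0,0,0,0,0.47,0]]
  ]
}}

```text
clock: 5.8
position: [623.9, -115.9, 290.0]
ee_rot: [-0.694, 0.72, -0.0, 0.0]
contact_force: [0.4, 0.3, 0.1]
gripper_width: 42.9
```

Run:
```python
from h import *
info(); print(plan((624.2,-115,197),-1.61))
p=snap('wrist','w3.png')
for l in ['lamp_knob_grip']: print(l,[(np.round(m['at'],1).tolist(),round(m['conf'],2),atz(p,m['at'],142).round(1)) for m in arm.mark_of(l,p)])
```

```text
t 5.8 pos [ 623.9 -115.9  290. ] yaw -1.609 tilt [ 0.  0. -1.] q [ 0.07  0.41  0.01 -0.   -1.17 -0.11] F [0.4 0.3 0.1] M [0.   0.02 0.03] w 42.9
(array([-0.009, -0.003,  0.93 ]), array([-0.   ,  0.   ,  0.003]))
lamp_knob_grip [([314.4, 256.2], 0.83, array([ 625.2, -114.2,  142. ]))]
```

View pics/w3.png

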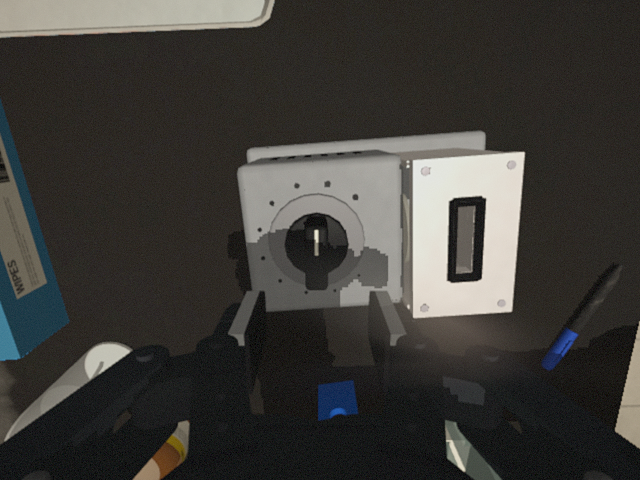

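The wrist view shows the bar centred between the fingers (white line at (316,241)) and clear of the hood. I'll descend and grip.

>>> {"method": "apply_moves", "body": {
  "increments": [
    [[0,0,0.3,0,0,0,0],[0,0,0.6,0,0,0,0],[0,0,0.85,0,0,0,0],[0,0,0.93,0,0,0,0],[0,0,0.93,0,0,0,0]]
  ]
}}

```text
clock: 6.4
position: [623.5, -116.7, 195.8]
ee_rot: [-0.693, 0.721, 0.001, -0.001]
contact_force: [-0.6, 0.4, 1.3]
gripper_width: 42.7
```

>>> {"method": "apply_moves", "body": {
  "increments": [
    [[0,0,0,0,0,0,-1],[0,0,0,0,0,0,-1],[0,0,0,0,0,0,-1],[0,0,0,0,0,0,-1],[0,0,0,0,0,0,-1]]
  ]
}}

```text
clock: 6.9
position: [624.3, -116.7, 198.9]
ee_rot: [-0.693, 0.721, -0.001, 0.001]
contact_force: [-2.3, 0.6, 6.2]
gripper_width: 12.8
```

Run:
```python
from h import *
info()
```

```text
t 6.9 pos [ 624.3 -116.7  198.9] yaw -1.611 tilt [ 0.003 -0.    -1.   ] q [ 0.07  0.49 -0.11  0.   -0.97 -0.11] F [-2.3  0.6  6.2] M [ 0.28  0.59 -0.05] w 12.8
```

>>> {"method": "apply_moves", "body": {
  "increments": [
    [[0,0,-0.02,0,0,0.2,-1],[0,0,-0.02,0,0,0.4,-1],[0,0,-0.02,0,0,0.6,-1],[0,0,-0.02,0,0,0.8,-1],[0,0,-0.02,0,0,1.0,-1],[0,0,-0.02,0,0,1.0,-1]]
  ]
}}

```text
clock: 7.5
position: [623.4, -116.5, 199.0]
ee_rot: [-0.492, 0.87, 0.0, -0.0]
contact_force: [-1.7, 1.8, 0.8]
gripper_width: 12.9
```

Run:
```python
from h import *
info()
```

```text
t 7.5 pos [ 623.4 -116.5  199. ] yaw -2.112 tilt [-0.001  0.001 -1.   ] q [ 0.07  0.49 -0.11 -0.   -0.98 -0.61] F [-1.7  1.8  0.8] M [0.4  0.5  0.02] w 12.9
```

>>> {"method": "apply_moves", "body": {
  "increments": [
    [[0,0,0,0,0,0.15,-1],[0,0,0,0,0,0.3,-1],[0,0,0,0,0,0.4,-1],[0,0,0,0,0,0.43,-1],[0,0,0,0,0,0.43,-1]]
  ]
}}

```text
clock: 8.0
position: [623.1, -116.3, 199.0]
ee_rot: [-0.397, 0.918, 0.001, -0.001]
contact_force: [-4.3, 3.0, 3.0]
gripper_width: 12.7
```

Run:
```python
from h import *
info()
```

```text
t 8.0 pos [ 623.1 -116.3  199. ] yaw -2.325 tilt [-0.002  0.001 -1.   ] q [ 0.07  0.49 -0.11 -0.   -0.98 -0.82] F [-4.3  3.   3. ] M [1.02 1.11 0.04] w 12.7
```

>>> {"method": "apply_moves", "body": {
  "increments": [
    [[0,0,0,0,0,0.06,-1],[0,0,0,0,0,0.12,-1],[0,0,0,0,0,0.16,-1],[0,0,0,0,0,0.16,-1]]
  ]
}}

```text
clock: 8.4
position: [623.1, -116.1, 199.0]
ee_rot: [-0.364, 0.931, -0.0, -0.001]
contact_force: [-4.2, 3.1, 2.0]
gripper_width: 12.7
```

Run:
```python
from h import *
info()
```

```text
t 8.4 pos [ 623.1 -116.1  199. ] yaw -2.396 tilt [-0.003 -0.001 -1.   ] q [ 0.07  0.49 -0.11  0.   -0.98 -0.9 ] F [-4.2  3.1  2. ] M [0.98 1.31 1.98] w 12.7
```

The torque about the vertical jumped to 2 N m, so the knob is at its stop. Now I'll release and rise.

>>> {"method": "apply_moves", "body": {
  "increments": [
    [[0,0,0,0,0,0,-1],[0,0,0,0,0,0,-0.1],[0,0,0,0,0,0,-0.1],[0,0,0,0,0,0,-0.1],[0,0,-0.2,0,0,0,-0.1],[0,0,-0.5,0,0,0,-0.1],[0,0,-0.9,0,0,0,0],[0,0,-1,0,0,0,0],[0,0,-1,0,0,0,0]]
  ]
}}

```text
clock: 9.3
position: [624.8, -117.0, 301.7]
ee_rot: [-0.359, 0.933, -0.001, 0.003]
contact_force: [-0.4, 0.4, -0.2]
gripper_width: 42.5
```

Run:
```python
from h import *
info();p=snap('wrist','w4.png')
print(plan((528,-118,320),-1.539))
```

```text
t 9.3 pos [ 624.8 -117.   301.7] yaw -2.407 tilt [ 0.006  0.    -1.   ] q [ 0.07  0.4   0.03  0.   -1.19 -0.91] F [-0.4  0.4 -0.2] M [ 0.02  0.05 -0.01] w 42.5
(array([ 0.72 ,  0.634, -0.208]), array([-0.003,  0.003, -1.737]))
```

View pics/w4.png

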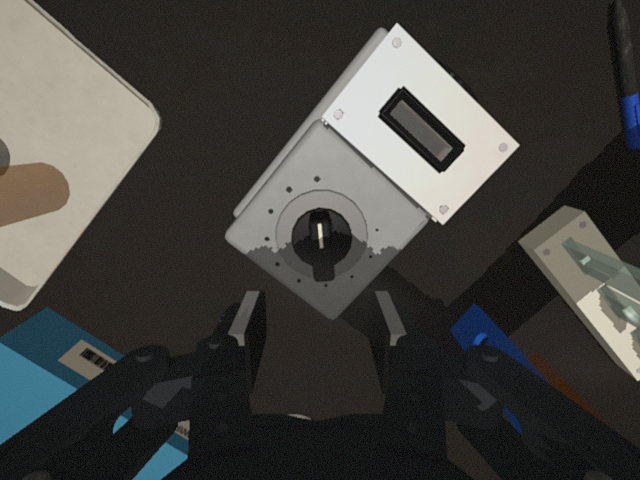

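```bash
python3 - <<'E'
from h import *
p=pickle.load(open('pics/w1.png.pkl','rb'))
for q in [(365,413),(402,380),(230,97),(264,163),(400,10),(430,80)]: print(q,atz(p,q,155).round(0))
p=pickle.load(open('pics/w3.png.pkl','rb'))
print(plan((494,163.5,300),-1.657))
E
python3 - <<'E'
import cv2
a=cv2.imread('pics/w3.png')
cv2.imwrite('pics/w3s.png',cv2.resize(a[185:295,400:540],(763,600),interpolation=cv2.INTER_CUBIC))
E
```

```text
(365, 413) [398. 188. 155.]
(402, 380) [414. 155. 155.]
(230, 97) [623. 186. 155.]
(264, 163) [583. 183. 155.]
(400, 10) [628.  86. 155.]
(430, 80) [590.  81. 155.]
(array([-0.914,  2.951, -0.007]), array([-0.003,  0.003, -1.501]))
```

View pics/w3s.png

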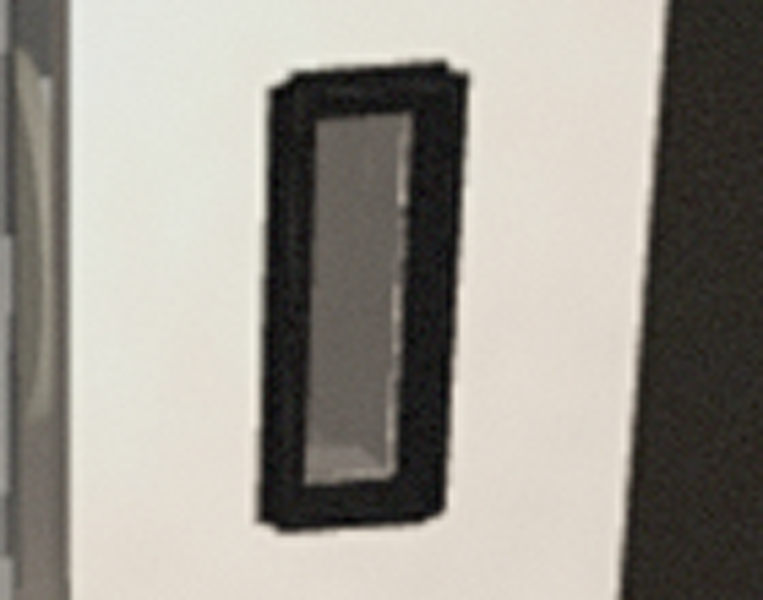

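Run:
```python
from h import *
p=pickle.load(open('pics/w3.png.pkl','rb'));k=763/140
d=lambda u,v:(400+u/k,185+v/k)
S=[atz(p,d(*q),133)[:2] for q in [(268,80),(468,68),(443,520),(257,526)]]
print('lips',np.round(S,1),np.mean(S,0).round(1),[np.linalg.norm(S[i]-S[i-1]).round(1) for i in range(4)], [np.arctan2(*(v)[::-1]).round(3) for v in (S[0]-S[1],S[3]-S[2],S[3]-S[0],S[2]-S[1])])
S=[atz(p,d(*q),129-6)[:2] for q in [(315,118),(412,112),(395,475),(303,484)]]
print('throat',np.mean(S,0).round(1))
H=[atz(p,q,130)[:2] for q in [(411.5,165),(525,153),(514,313),(413,318)]]
print('hood',np.round(H,1),np.mean(H,0).round(1))
```

```text
lips [[ 540.6 -144.8]
 [ 518.  -145.3]
 [ 516.2  -90.2]
 [ 538.6  -90.3]] [ 528.4 -117.7] [np.float64(54.6), np.float64(22.6), np.float64(55.1), np.float64(22.4)] [np.float64(0.022), np.float64(-0.003), np.float64(1.607), np.float64(1.604)]
throat [ 524.7 -115.1]
hood [[ 563.8 -166.6]
 [ 495.4 -171.1]
 [ 490.4  -64. ]
 [ 559.4  -62.9]] [ 527.3 -116.1]
```

>>> {"method": "apply_moves", "body": {
  "increments": [
    [[-0.2,0.4,0,0,0,-0.29,0.5],[-0.3,0.8,0,0,0,-0.58,0.5],[-0.3,1,0,0,0,-0.87,0.5],[-0.3,1,0,0,0,-1,0.5]]
  ]
}}

```text
clock: 9.75
position: [577.0, -20.6, 297.0]
ee_rot: [-0.582, 0.813, 0.001, -0.002]
contact_force: [1.5, -0.4, 0.1]
gripper_width: 64.1
```

Run:
```python
from h import *
info();print(plan((494,163.5,300),-1.657))
```

```text
t 9.75 pos [577.  -20.6 297. ] yaw -1.9 tilt [-0.004  0.    -1.   ] q [ 0.24  0.31 -0.12 -0.   -1.14 -0.57] F [ 1.5 -0.4  0.1] M [ 0.02 -0.06 -0.  ] w 64.1
(array([-1.473,  1.381, -0.026]), array([ 0.008, -0.001, -0.486]))
```

>>> {"method": "apply_moves", "body": {
  "increments": [
    [[-0.3,0.3,0,0,0,-0.2,0.5],[-0.7,0.6,0,0,0,-0.4,0.5],[-1,0.9,0,0,0,-0.49,0.5],[-1,0.9,0,0,0,-0.49,0.5]]
  ]
}}

```text
clock: 10.15
position: [524.8, 104.8, 297.1]
ee_rot: [-0.676, 0.737, 0.001, -0.001]
contact_force: [-0.7, -0.2, -0.8]
gripper_width: 64.0
```

Run:
```python
from h import *
info();print(plan((494,163.5,300),-1.657))
```

```text
t 10.15 pos [524.8 104.8 297.1] yaw -1.656 tilt [-0.003 -0.    -1.   ] q [ 0.5   0.24 -0.22 -0.   -1.11 -0.58] F [-0.7 -0.2 -0.8] M [-0.05 -0.04  0.09] w 64.0
(array([-0.559,  0.357, -0.028]), array([ 0.006, -0.001,  0.002]))
```

>>> {"method": "apply_moves", "body": {
  "increments": [
    [[-0.3,0.2,-0.03,0,0,0,0.4],[-0.55,0.36,-0.03,0,0,0,0.4],[-0.56,0.36,-0.03,0,0,0,0.4],[-0.56,0.36,-0.03,0,0,0,0.4]]
  ]
}}

```text
clock: 10.55
position: [495.9, 160.7, 300.6]
ee_rot: [-0.674, 0.738, 0.0, -0.001]
contact_force: [-0.5, -0.5, -0.2]
gripper_width: 60.1
```

Run:
```python
from h import *
info();print(plan((494,163.5,199),-1.657));snap('wrist','w5.png')
```

```text
t 10.55 pos [495.9 160.7 300.6] yaw -1.661 tilt [-0.002 -0.001 -1.   ] q [ 0.62  0.21 -0.25 -0.   -1.11 -0.72] F [-0.5 -0.5 -0.2] M [-0.01 -0.02 -0.02] w 60.1
(array([-0.028,  0.019,  1.016]), array([ 0.004, -0.003, -0.008]))
```

View pics/w5.png

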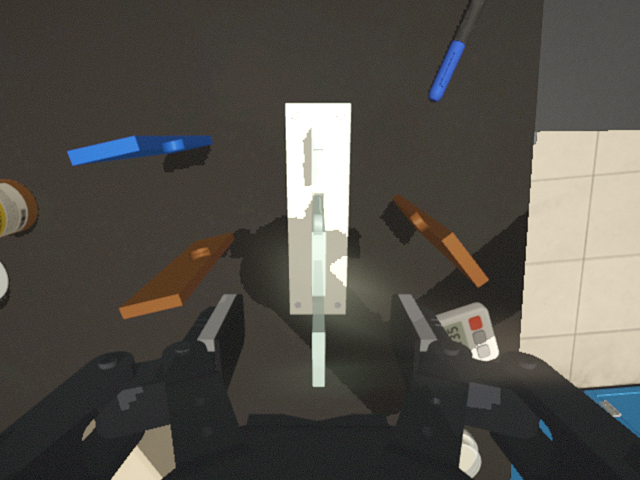

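The plates are edge-on at column 318, midway between the fingers, and the brown plates are well outside. Next I'll descend and grip.

>>> {"method": "apply_moves", "body": {
  "increments": [
    [[-0.02,0.02,0.3,0,0,0,0.3],[-0.02,0.02,0.6,0,0,0,0.2],[-0.02,0.02,0.85,0,0,0,0.1],[-0.02,0.02,1,0,0,0,0.1],[-0.02,0.02,1,0,0,0,0.1]]
  ]
}}

```text
clock: 11.1
position: [493.6, 161.0, 199.0]
ee_rot: [-0.673, 0.739, 0.001, -0.003]
contact_force: [-0.1, -0.2, -0.1]
gripper_width: 47.1
```

Run:
```python
from h import *
info();print(plan((494,163.5,199),-1.657));p=snap('wrist','w6.png'); print([(np.round(m['at'],1),round(m['conf'],2)) for m in arm.mark_of('plate_holed_mid',p)])
```

```text
t 11.1 pos [493.6 161.  199. ] yaw -1.664 tilt [-0.006 -0.004 -1.   ] q [ 0.63  0.31 -0.39 -0.   -0.87 -0.72] F [-0.1 -0.2 -0.1] M [-0.03 -0.01 -0.03] w 47.1
(array([-0.025, -0.001,  0.   ]), array([ 0.011, -0.008, -0.014]))
[(array([ 69.3, 151.3]), 0.87), (array([127.7, 325.7]), 0.83)]
```

View pics/w6.png

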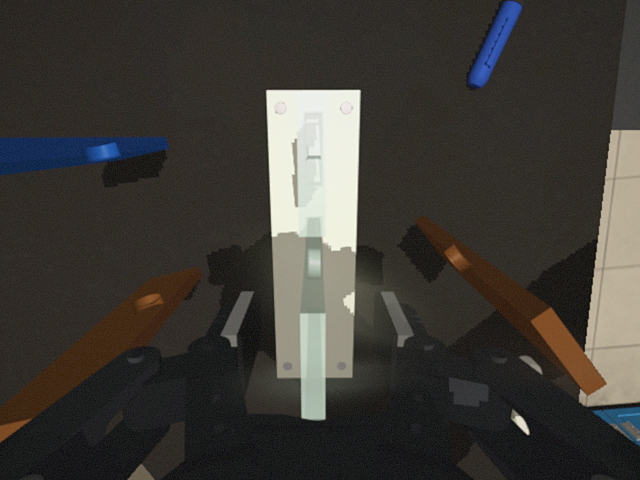

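Run:
```python
from h import *
p=pickle.load(open('pics/w6.png.pkl','rb'))
for y in (183.5,163.5,143.5,118.5,78.5): print(y,np.round(proj(p,(494,y,163)),1))
print(np.round(proj(p,(493.6,161,145)),1),'col313,418',atz(p,(313,418),163), atz(p,(313,311),163), p['pose'][:3,3])
```

```text
183.5 [320.1 415.2]
163.5 [314.6 365.3]
143.5 [308.6 310.7]
118.5 [300.2 235. ]
78.5 [284.4  92.2]
[315.1 331.1] col313,418 [496.56455964 184.43970982 163.        ] [492.60398085 143.72980251 163.        ] [486.78147758  90.49845319 270.39245023]
```

>>> {"method": "apply_moves", "body": {
  "increments": [
    [[-0.03,0,0,0,0,0,0.1],[-0.03,0,0,0,0,0,-1],[-0.03,0,0,0,0,0,-1],[-0.03,0,0,0,0,0,-1],[-0.03,0,0,0,0,0,-1],[-0.03,0,0,0,0,0,-1],[-0.03,0,0,0,0,0,-1]]
  ]
}}

```text
clock: 11.9
position: [495.1, 166.1, 202.6]
ee_rot: [-0.674, 0.738, -0.0, 0.001]
contact_force: [0.4, -0.2, 4.8]
gripper_width: 7.0
```

Run:
```python
from h import *
info()
```

```text
t 11.9 pos [495.1 166.1 202.6] yaw -1.661 tilt [ 0.001  0.001 -1.   ] q [ 0.63  0.31 -0.38  0.   -0.87 -0.73] F [ 0.4 -0.2  4.8] M [ 0.04  0.16 -0.01] w 7.0
```

>>> {"method": "apply_moves", "body": {
  "increments": [
    [[0,0,-0.08,0,0,0,-1],[0,0,-0.18,0,0,0,-1],[0,0,-0.3,0,0,0,-1],[0,0,-0.45,0,0,0,-1],[0,0,-0.7,0,0,0,-1],[0,0,-0.9,0,0,0,-1],[0,0,-0.9,0,0,0,-1]]
  ]
}}

```text
clock: 12.6
position: [495.7, 166.4, 295.7]
ee_rot: [-0.674, 0.738, -0.001, 0.003]
contact_force: [0.3, 0.0, -0.6]
gripper_width: 6.8
```

>>> {"method": "apply_moves", "body": {
  "increments": [
    [[0,0,-0.3,0,0,0,-1],[0,0,-0.6,0,0,0,-1],[0,0,-0.9,0,0,0,-1],[0,0,-0.9,0,0,0,-1],[0,0,-0.9,0,0,0,-1]]
  ]
}}

```text
clock: 13.1
position: [494.2, 165.8, 381.6]
ee_rot: [-0.674, 0.739, 0.001, -0.0]
contact_force: [0.4, -0.2, -1.1]
gripper_width: 6.9
```

Run:
```python
from h import *
info();snap('side','s7.png');snap('scene','c7.png');print(plan((528.4,-118,380),-1.537))
import cv2
a=cv2.imread('pics/s7.png')[120:360,220:420];b=cv2.imread('pics/c7.png')[120:300,200:420]
cv2.imwrite('pics/s7c.png',cv2.resize(a,(500,600),interpolation=cv2.INTER_CUBIC));cv2.imwrite('pics/c7c.png',cv2.resize(b,(733,600),interpolation=cv2.INTER_CUBIC))
```

```text
t 13.1 pos [494.2 165.8 381.6] yaw -1.662 tilt [-0.001  0.001 -1.   ] q [ 0.63  0.16 -0.11 -0.   -1.3  -0.73] F [ 0.4 -0.2 -1.1] M [-0.01  0.04  0.03] w 6.9
(array([ 2.793, -0.601,  0.005]), array([ 0.006, -0.003, -0.25 ]))
```

View pics/s7c.png

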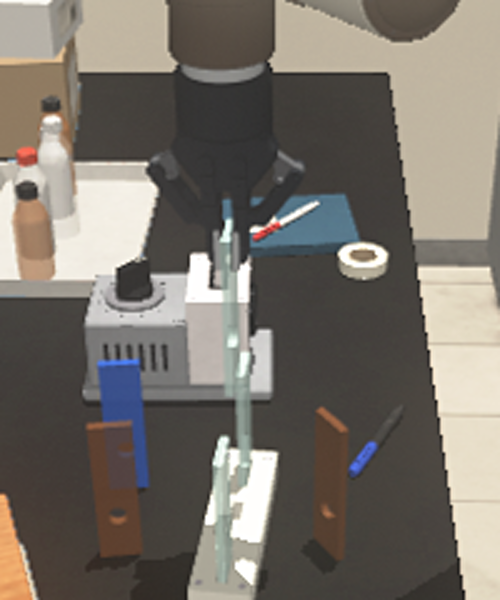

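View pics/c7c.png

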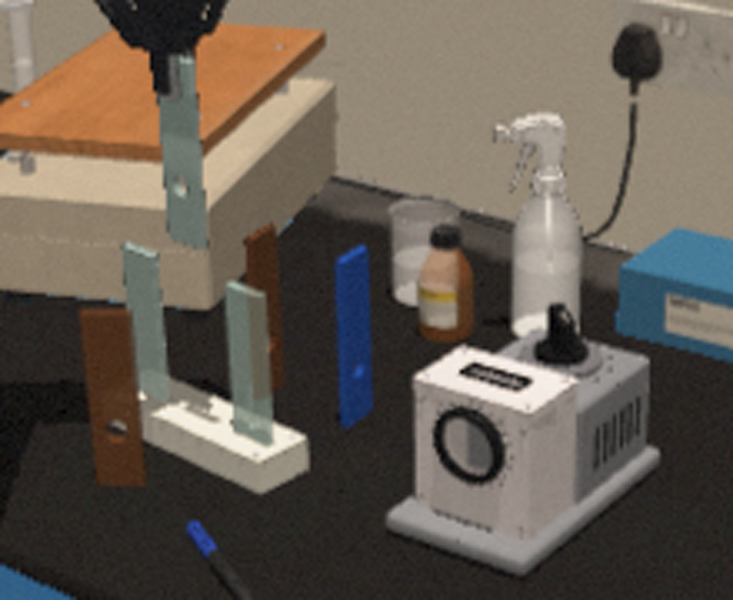

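The plate with the round hole (scene crop (181,187)) is free of the rack, and the other two plates still stand. Now over to the slot.

>>> {"method": "apply_moves", "body": {
  "increments": [
    [[0.25,-0.05,0,0,0,0,-1],[0.6,-0.15,0,0,0,-0.1,-1],[0.95,-0.2,0,0,0,-0.2,-1],[1,-0.2,0,0,0,-0.25,-1]]
  ]
}}

```text
clock: 13.6
position: [505.0, 61.8, 380.3]
ee_rot: [0.718, -0.696, -0.001, 0.002]
contact_force: [-0.6, -0.1, 0.3]
gripper_width: 7.2
```

>>> {"method": "apply_moves", "body": {
  "increments": [
    [[0.35,-0.1,0,0,0,0,-1],[0.7,-0.1,0,0,0,0,-1],[1,-0.1,0,0,0,0,-1],[1,-0.1,0,0,0,0,-1]]
  ]
}}

```text
clock: 14.0
position: [518.3, -37.7, 380.1]
ee_rot: [0.718, -0.696, -0.001, 0.002]
contact_force: [0.5, -0.0, -0.6]
gripper_width: 7.3
```

Run:
```python
from h import *
info();print(plan((528.4,-117,380),-1.537))
```

```text
t 14.0 pos [518.3 -37.7 380.1] yaw -1.541 tilt [-0.004 -0.001 -1.   ] q [ 0.24  0.16 -0.11  0.   -1.3  -0.21] F [ 0.5 -0.  -0.6] M [ 0.05  0.05 -0.01] w 7.3
(array([ 0.795, -0.077,  0.002]), array([ 0.008, -0.002, -0.008]))
```

>>> {"method": "apply_moves", "body": {
  "increments": [
    [[0.3,-0.03,0,0,0,0,-1],[0.6,-0.06,0,0,0,0,-1],[0.79,-0.08,0,0,0,0,-1],[0.79,-0.08,0,0,0,0,-1],[0.79,-0.08,0,0,0,0,-1]]
  ]
}}

```text
clock: 14.5
position: [529.4, -113.5, 380.7]
ee_rot: [0.719, -0.695, -0.001, 0.001]
contact_force: [-0.1, 0.6, -0.6]
gripper_width: 7.0
```

Run:
```python
from h import *
info();p=snap('wrist','w8.png');snap('side','s8.png');snap('scene','c8.png')
```

```text
t 14.5 pos [ 529.4 -113.5  380.7] yaw -1.537 tilt [-0.002  0.    -1.   ] q [ 0.09  0.2  -0.06 -0.   -1.31 -0.05] F [-0.1  0.6 -0.6] M [-0.    0.02  0.  ] w 7.0
```

View pics/w8.png

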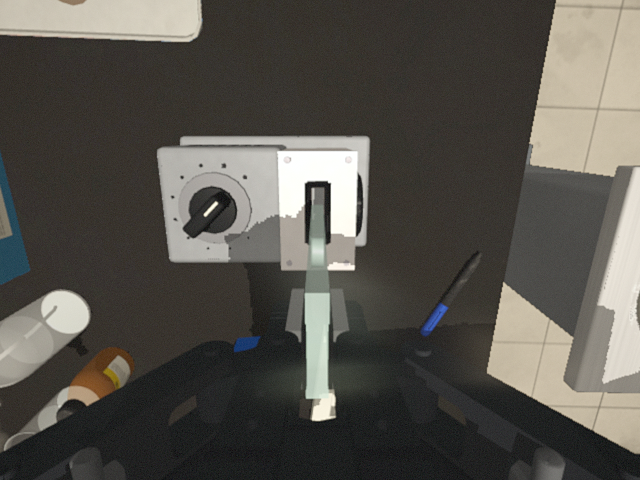

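Run:
```python
import cv2
a=cv2.imread('pics/w8.png')
cv2.imwrite('pics/w8c.png',cv2.resize(a[140:430,250:390],(290*2,600*2//1),interpolation=cv2.INTER_CUBIC)[:1,:1]) if 0 else None
cv2.imwrite('pics/w8a.png',cv2.resize(a[160:310,260:380],(480,600),interpolation=cv2.INTER_CUBIC))
cv2.imwrite('pics/w8b.png',cv2.resize(a[280:430,260:380],(480,600),interpolation=cv2.INTER_CUBIC))
```

```text
(no output)
```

View pics/w8a.png

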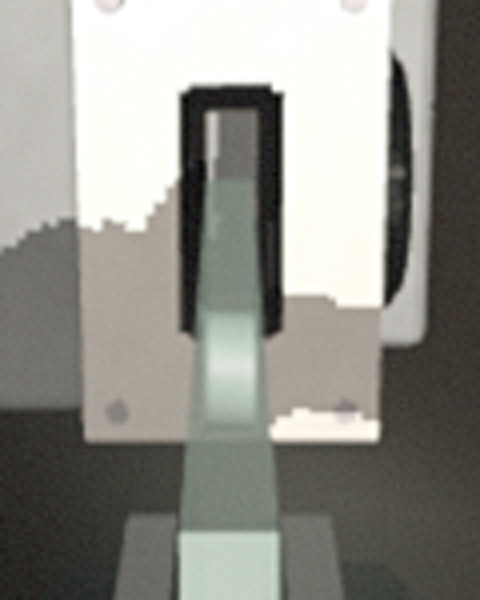

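View pics/w8b.png

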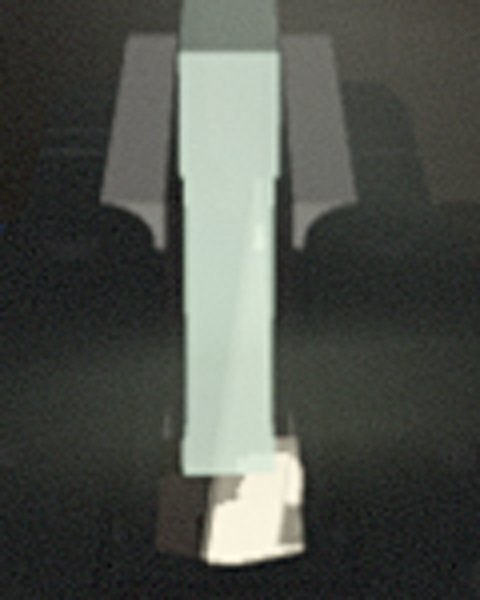

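```bash
python3 - <<'E'
from h import *
p=pickle.load(open('pics/w8.png.pkl','rb'))
for z in (339,341,343): print('top near',atz(p,(317.2,293),z).round(1),'far',atz(p,(317,398.5),z).round(1))
for z in (184,186,188): print('bot near',atz(p,(318.0,205),z).round(1))
print('hole near/far rows', [atz(p,(317.7,r),236).round(1) for r in (240.5,264.5)])
a=lambda u,v:(260+u/4,160+v/4)
L=[atz(p,a(*q),133)[:2] for q in [(181,90),(282,90),(281,331),(181,331)]]
print(np.round(L,1),np.mean(L,0))
Hd=[atz(p,a(*q),130)[:2] for q in [(74,-35),(388,-35),(380,441),(84,441)]];print(np.round(Hd,1),np.mean(Hd,0))
c=pickle.load(open('pics/c8.png.pkl','rb'));s=pickle.load(open('pics/s8.png.pkl','rb'))
for n,i in (('c8',c),('s8',s)):
    u,v=proj(i,(528.5,-118,236));print(n,u,v)
    im=cv2.imread(f'pics/{n}.png');u,v=int(u),int(v);q=im[v-90:v+90,u-60:u+60]
    cv2.imwrite(f'pics/{n}c.png',cv2.resize(q,(400,600),interpolation=cv2.INTER_CUBIC));print(u-60,v-90)
E
python3 -c "
import cv2,numpy as np
cv2.imwrite('pics/cs8.png',np.hstack([cv2.imread('pics/c8c.png'),cv2.imread('pics/s8c.png')]))"
```

```text
top near [ 529.4 -134.3  339. ] far [528.1 -93.  339. ]
top near [ 529.5 -135.2  341. ] far [528.2 -94.7 341. ]
top near [ 529.5 -136.   343. ] far [528.2 -96.3 343. ]
bot near [ 528.6 -134.8  184. ]
bot near [ 528.6 -135.2  186. ]
bot near [ 528.6 -135.6  188. ]
hole near/far rows [array([ 528.5, -122.8,  236. ]), array([ 528. , -107.4,  236. ])]
[[ 539.6 -144.4]
 [ 518.  -145.1]
 [ 515.9  -91.5]
 [ 538.3  -90.8]] [ 527.96365622 -117.98039336]
[[ 562.8 -169.5]
 [ 496.7 -171.7]
 [ 491.8  -65. ]
 [ 560.1  -62.8]] [ 527.86397189 -117.23381466]
c8 349.074897705615 193.20574779442896
289 103
s8 306.33287855130135 195.79329137760607
246 105
```

View pics/cs8.png

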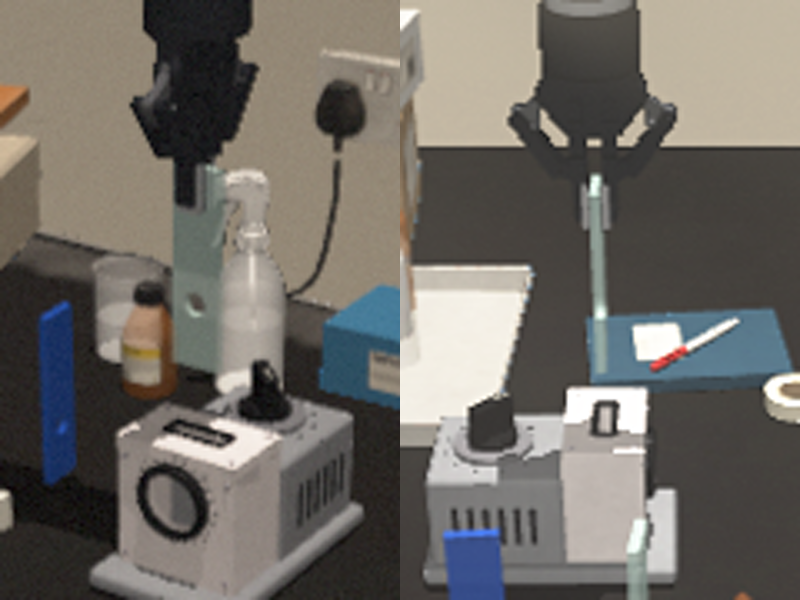

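>>> {"method": "apply_moves", "body": {
  "increments": [
    [[0.03,0,0.15,0,0,0,-1],[0.03,0,0.3,0,0,0,-1],[0.03,0,0.42,0,0,0,-1],[0.03,0,0.45,0,0,0,-1],[0.03,0,0.45,0,0,0,-1]]
  ]
}}

```text
clock: 15.15
position: [529.7, -116.5, 336.6]
ee_rot: [0.719, -0.695, -0.0, 0.0]
contact_force: [0.0, 0.7, -1.4]
gripper_width: 7.6
```

Run:
```python
from h import *
info();p=snap('wrist','w9.png');a=cv2.imread('pics/w9.png')
cv2.imwrite('pics/w9a.png',cv2.resize(a[120:310,240:390],(600,760),interpolation=cv2.INTER_CUBIC)[:600])
```

```text
t 15.15 pos [ 529.7 -116.5  336.6] yaw -1.536 tilt [-0.001 -0.    -1.   ] q [ 0.08  0.22 -0.14  0.   -1.21 -0.05] F [ 0.   0.7 -1.4] M [-0.05 -0.03  0.04] w 7.6
```

View pics/w9a.png

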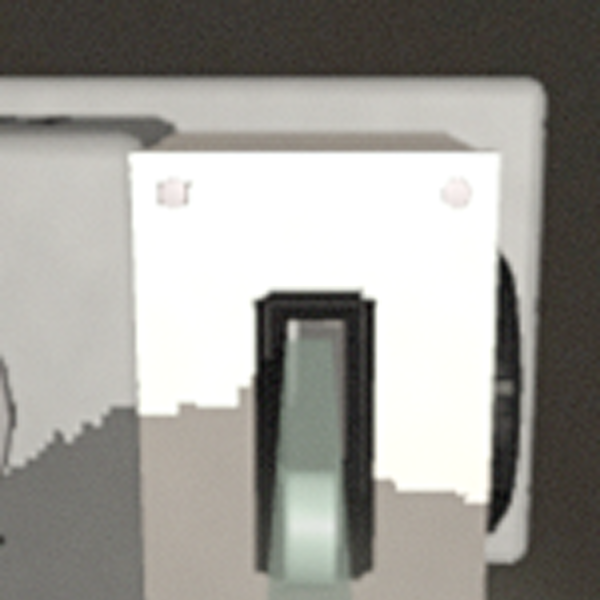

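Run:
```python
from h import *
p=pickle.load(open('pics/w9.png.pkl','rb'))
a=lambda u,v:(240+u/4,120+v/4)
print(atz(p,a(314,335),142).round(1))
L=[atz(p,a(*q),133)[:2] for q in [(257,297),(374,297),(373,575),(257,575)]];print(np.round(L,1),np.mean(L,0))
```

```text
[ 528.9 -139.2  142. ]
[[ 539.6 -144.3]
 [ 517.9 -145.1]
 [ 515.6  -90.5]
 [ 538.3  -89.7]] [ 527.85745458 -117.39657228]
```

>>> {"method": "apply_moves", "body": {
  "increments": [
    [[-0.01,0.004,0.05,0,0,0,-1],[-0.012,0.004,0.1,0,0,0,-1],[-0.012,0.004,0.14,0,0,0,-1],[-0.012,0.004,0.18,0,0,0,-1],[-0.012,0.004,0.22,0,0,0,-1],[-0.012,0.004,0.22,0,0,0,-1]]
  ]
}}

```text
clock: 15.8
position: [529.0, -115.6, 314.1]
ee_rot: [0.719, -0.695, -0.001, 0.0]
contact_force: [0.9, 0.1, -1.1]
gripper_width: 6.9
```

Run:
```python
from h import *
info();p=snap('wrist','w10.png');a=cv2.imread('pics/w10.png')
cv2.imwrite('pics/w10a.png',cv2.resize(a[170:320,240:390],(600,600),interpolation=cv2.INTER_CUBIC)[:600])
```

```text
t 15.8 pos [ 529.  -115.6  314.1] yaw -1.537 tilt [-0.001  0.    -1.   ] q [ 0.08  0.24 -0.18 -0.   -1.16 -0.05] F [ 0.9  0.1 -1.1] M [-0.01 -0.02  0.03] w 6.9
```

View pics/w10a.png

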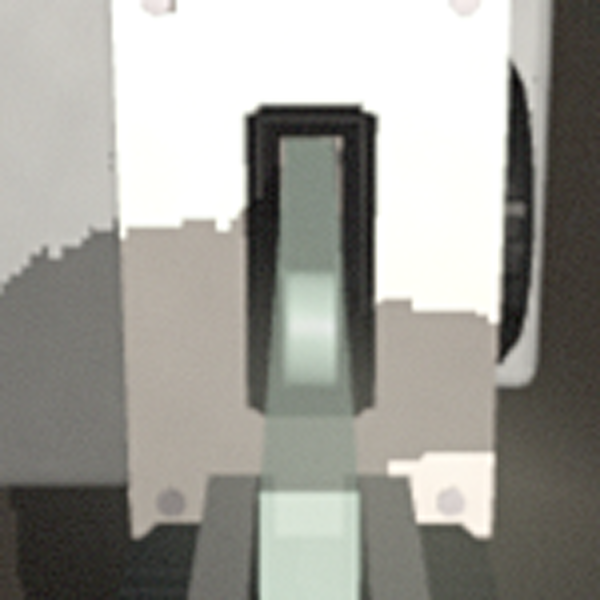

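The plate's foot is in the slot, centred (crop columns 280–342 within the throat), with no contact force. I'll go on down slowly.

>>> {"method": "apply_moves", "body": {
  "increments": [
    [[0,0,0.05,0,0,0,-1],[0,0,0.1,0,0,0,-1],[0,0,0.15,0,0,0,-1],[0,0,0.2,0,0,0,-1],[0,0,0.2,0,0,0,-1]]
  ]
}}

```text
clock: 16.35
position: [528.9, -115.6, 293.8]
ee_rot: [0.719, -0.695, -0.001, 0.001]
contact_force: [0.4, 0.5, -1.0]
gripper_width: 7.3
```

>>> {"method": "apply_moves", "body": {
  "increments": [
    [[0,0,0.05,0,0,0,-1],[0,0,0.1,0,0,0,-1],[0,0,0.15,0,0,0,-1],[0,0,0.2,0,0,0,-1],[0,0,0.25,0,0,0,-1],[0,0,0.25,0,0,0,-1]]
  ]
}}

```text
clock: 16.95
position: [528.9, -115.6, 269.0]
ee_rot: [0.719, -0.695, -0.001, 0.001]
contact_force: [-0.3, -0.5, -0.2]
gripper_width: 7.3
```

Run:
```python
from h import *
info()
```

```text
t 16.95 pos [ 528.9 -115.6  269. ] yaw -1.537 tilt [-0.002  0.    -1.   ] q [ 0.08  0.27 -0.25 -0.   -1.05 -0.05] F [-0.3 -0.5 -0.2] M [-0.02  0.04  0.05] w 7.3
```

>>> {"method": "apply_moves", "body": {
  "increments": [
    [[0,0,0.05,0,0,0,-1],[0,0,0.1,0,0,0,-1],[0,0,0.15,0,0,0,-1],[0,0,0.2,0,0,0,-1],[0,0,0.25,0,0,0,-1],[0,0,0.3,0,0,0,-1],[0,0,0.35,0,0,0,-1],[0,0,0.36,0,0,0,-1],[0,0,0.36,0,0,0,-1]]
  ]
}}

```text
clock: 17.85
position: [529.3, -115.7, 233.7]
ee_rot: [0.719, -0.695, -0.0, 0.0]
contact_force: [-0.1, 1.0, -0.8]
gripper_width: 6.9
```

Run:
```python
from h import *
info()
w=snap('wrist','w11.png');snap('side','s11.png');c=snap('scene','c11.png')
for l in('hole_centre','view_centre','slot_mouth'): print(l,[[(np.round(m['at'],1).tolist(),round(m['conf'],2)) for m in arm.mark_of(l,x)] for x in (c,w)])
print([np.round(proj(c,(528.2,-118,z)),1) for z in (88,133,193)])
u,v=map(int,proj(c,(528,-118,130)));a=cv2.imread('pics/c11.png')[v-60:v+50,u-50:u+60];print(u-50,v-60)
cv2.imwrite('pics/c11a.png',cv2.resize(a,(600,600),interpolation=cv2.INTER_CUBIC))
a=cv2.imread('pics/s11.png')[150:300,230:380]
cv2.imwrite('pics/s11a.png',cv2.resize(a,(600,600),interpolation=cv2.INTER_CUBIC))
```

```text
t 17.85 pos [ 529.3 -115.7  233.7] yaw -1.537 tilt [-0. -0. -1.] q [ 0.08  0.31 -0.3   0.   -0.97 -0.05] F [-0.1  1.  -0.8] M [-0.06  0.03  0.02] w 6.9
hole_centre [[([237.5, 248.1], 0.78), ([348.8, 248.0], 0.61), ([279.1, 221.7], 0.54), ([394.2, 343.6], 0.53)], []]
view_centre [[([348.7, 247.4], 0.85)], [([317.8, 252.5], 0.91)]]
slot_mouth [[], [([314.6, 277.4], 0.88)]]
[array([348.7, 246.9]), array([348.8, 231.1]), array([348.9, 209.4])]
298 172
```

View pics/c11a.png

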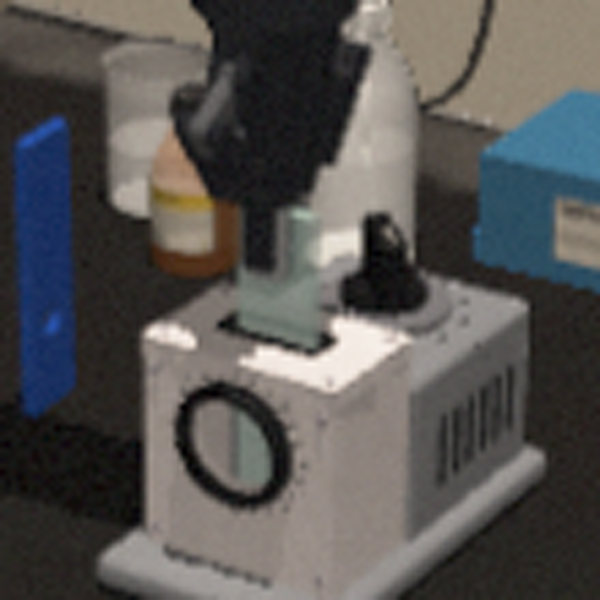

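View pics/s11a.png

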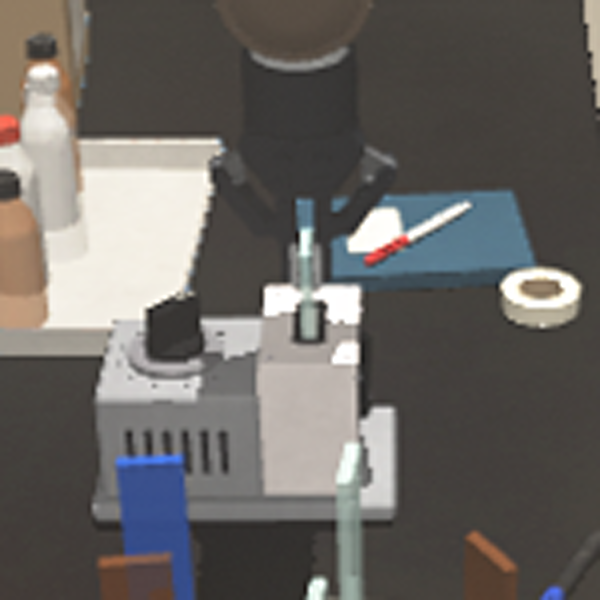

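View pics/w11.png

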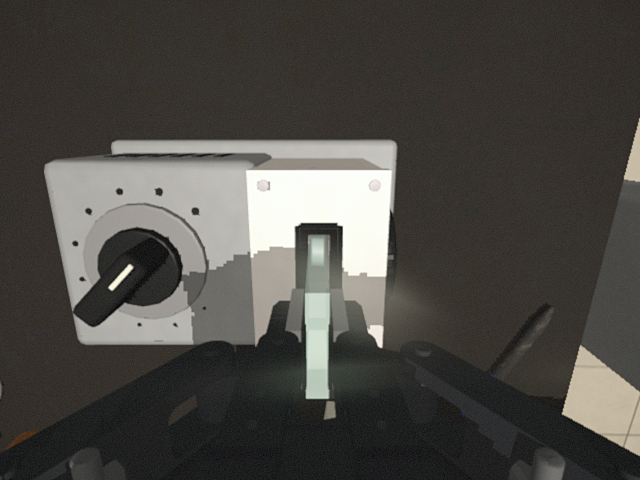

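Run:
```python
from h import *
c=pickle.load(open('pics/c11.png.pkl','rb'));k=600/110
d=lambda u,v:(298+u/k,172+v/k)
# plate front face -y top corner expected xyz ~ (524+.6,-138,193); lips front -y corner
for z in (188,193,198): print(z,[((np.array(proj(c,(x,-138,z)))-[298,172])*k).round(0) for x in (524.5,532.5)])
print('slot lip corner (517.9,-145.3,133):',((np.array(proj(c,(517.9,-145.3,133)))-[298,172])*k).round(0), 'back -y',((np.array(proj(c,(539.6,-144.4,133)))-[298,172])*k).round(0))
w=pickle.load(open('pics/w11.png.pkl','rb'))
for z in (192,194,196): print('top near/far',atz(w,(317.3,293),z).round(1),atz(w,(317.2,398.5),z).round(1))
a=cv2.imread('pics/w11.png')[210:410,270:370];cv2.imwrite('pics/w11a.png',cv2.resize(a,(300,600),interpolation=cv2.INTER_CUBIC))
```

```text
188 [array([309., 227.]), array([319., 221.])]
193 [array([309., 217.]), array([319., 211.])]
198 [array([309., 207.]), array([319., 201.])]
slot lip corner (517.9,-145.3,133): [313. 346.] back -y [338. 328.]
top near/far [ 529.3 -136.4  192. ] [528.  -95.2 192. ]
top near/far [ 529.4 -137.3  194. ] [528.  -96.9 194. ]
top near/far [ 529.4 -138.2  196. ] [528.1 -98.5 196. ]
```

View pics/w11a.png

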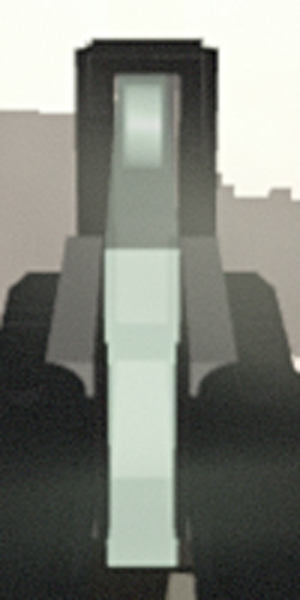

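```bash
python3 - <<'E'
from h import *
for n,X in (('c11',(528,-138,165)),('s11',(528,-98,165))):
    i=pickle.load(open(f'pics/{n}.png.pkl','rb'));u,v=map(int,proj(i,X));a=i['img'][v-25:v+25,u-20:u+20,::-1];print(n,u-20,v-25)
    cv2.imwrite(f'pics/{n}z.png',cv2.resize(a,(480,600),interpolation=cv2.INTER_NEAREST))
    P=[(x,y,z) for z in (133,193) for x in (524.5,532.5) for y in (-138,-98)]
    print([(q,((np.array(proj(i,q))-[u-20,v-25])*12).round(0)) for q in P])
    print('lips',[((np.array(proj(i,q))-[u-20,v-25])*12).round(0) for q in [(517.9,-145,133),(539.6,-144.4,133),(515.6,-90.5,133),(538.3,-89.7,133)]])
E
python3 -c "
import cv2,numpy as np
cv2.imwrite('pics/z11.png',cv2.resize(np.hstack([cv2.imread('pics/c11z.png'),cv2.imread('pics/s11z.png')]),(800,500)))"
```

```text
c11 335 196
[((524.5, -138, 133), array([233., 452.])), ((524.5, -98, 133), array([ 78., 404.])), ((532.5, -138, 133), array([255., 438.])), ((532.5, -98, 133), array([100., 390.])), ((524.5, -138, 193), array([236., 189.])), ((524.5, -98, 193), array([ 78., 144.])), ((532.5, -138, 193), array([259., 176.])), ((532.5, -98, 193), array([100., 131.]))]
lips [array([243., 472.]), array([299., 434.]), array([ 24., 409.]), array([ 84., 371.])]
s11 286 197
[((524.5, -138, 133), array([281., 339.])), ((524.5, -98, 133), array([269., 426.])), ((532.5, -138, 133), array([247., 338.])), ((532.5, -98, 133), array([234., 425.])), ((524.5, -138, 193), array([273., 114.])), ((524.5, -98, 193), array([261., 197.])), ((532.5, -138, 193), array([239., 114.])), ((532.5, -98, 193), array([226., 197.]))]
lips [array([310., 324.]), array([219., 325.]), array([305., 443.]), array([206., 444.])]
```

View pics/z11.png

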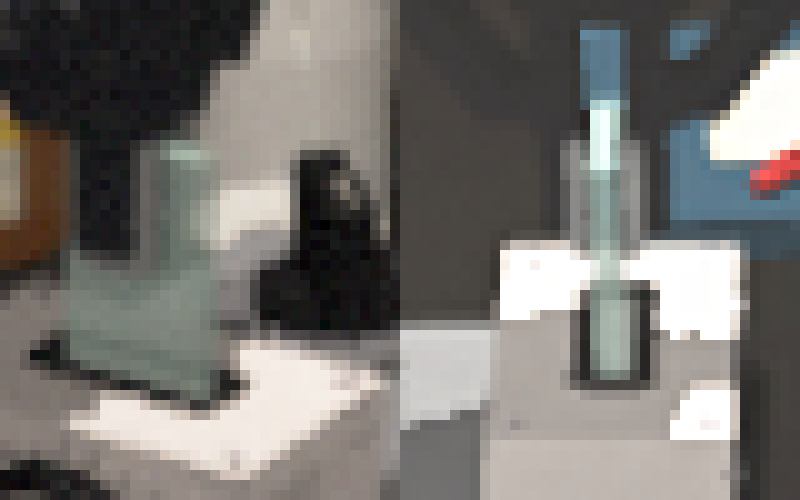

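The estimates put the plate's top 1–2 mm above the ideal 193 mm, so I'll lower it 1.5 mm and let it settle.

>>> {"method": "apply_moves", "body": {
  "increments": [
    [[0,0,0.015,0,0,0,-1],[0,0,0.015,0,0,0,-1],[0,0,0.015,0,0,0,-1],[0,0,0.015,0,0,0,-1],[0,0,0.015,0,0,0,-1]]
  ]
}}

```text
clock: 18.8
position: [529.3, -115.6, 232.5]
ee_rot: [0.719, -0.695, 0.0, -0.0]
contact_force: [-0.1, 0.3, -0.6]
gripper_width: 6.9
```

Run:
```python
from h import *
info();print(arm.job_done())
```

```text
t 18.8 pos [ 529.3 -115.6  232.5] yaw -1.537 tilt [ 0.  0. -1.] q [ 0.08  0.31 -0.3   0.   -0.96 -0.05] F [-0.1  0.3 -0.6] M [-0.02 -0.05  0.01] w 6.9
the job is handed in; nothing more can be done
None
```

I turned the lamp knob clockwise to its stop and put the holed plate (the middle one in the rack) down through the hood slot. I handed the job in at 18.8 s with the plate still held freely in the fingers.

- **Knob:** torque rose to 2 N m at the stop. After I let go, the white line still pointed at the last dot of the scale.
- **Plate position:** the last images put the hole within about 1 mm of the window's middle sideways. After a final 1.5 mm lowering I estimate it within about 2 mm in height. The plate is upright as far as the images show, and the contact force is under 1 N.
- **Rest of the scene:** the other two plates, the timer, the tape roll and the log book were not touched. I saw no shift in the pictures, but I did not measure it.
- **Disagreement between checks:** the estimates of the plate's top height spread over about 1.5 mm (193.5 to 195 mm against the wanted 193 mm), which is why I lowered it that last bit. I could not see the hole itself through the window from the scene camera's angle, so its height comes from the grip and the plate's top edge.

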